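# Sort glass bars by heft into the covered tray

## Task

Draw the sorting tray right out from under its dust cover, then lay every copper-edged glass bar flat in a compartment of its own: the bars look alike, so feel the weight of each, and put those heavier than about 240 g (paperweights) on the amber side and the lighter ones (hanging ornaments) on the blue side. Then push the loaded tray fully home under the cover until you feel it stop, leaving the other things on the bench where they are.

Things in the scene. Friction and masses are not known exactly. Their poses are not given: they have to be found in the camera images.
- tray (a joint): how far the sorting tray is drawn out of its dust cover, in m: 0 fully home under the cover, 0.28 drawn right out, each against a stop; slides stiffly (2 to 3 N) and stays where left. Tray 274 mm long along its travel, 248 mm wide, compartment floors 12 mm above the table, eight compartments in four rows by two columns (amber floors on the robot's left, blue on its right)
- tray_handle (a point): middle of the top of the tray's upright red grip, 16 mm thick along the travel (own x), 44 mm wide across it (own y), its top 70 mm above the table, free down to 20 mm. Own x points from the grip over the tray to the cover, z up. From here the compartments' centres lie at x = 55, 125, 195, 265 mm, y = +60 mm (amber) or -60 mm (blue), their floors at z = -58 mm
- case: fixed wooden runners with a clear dust cover; origin on the table below the middle of the drawn-out tray, own x along the travel. Runners 16 mm high at y = +-140 mm; cover from x = 175 to 440 mm, top 53 mm above the table, front open. Tray compartments: 48 mm (x) by 112 mm (y), bars lie along y. Ridges between rows 22 mm wide, 6 mm high; divider amber/blue 8 wide, 6 high; side walls 12 high
- bar_a: copper-edged glass bar, 100 x 36 x 20 mm, one of up to four that look alike (may be absent); same on both broad faces, either may be up. Hidden weight anywhere from 80 to 500 g. Origin at its middle (10 mm above the table when lying flat); own x along the length, y across the 36 mm width, z through the 20 mm thickness.
- bar_b: copper-edged glass bar, 100 x 36 x 20 mm, one of up to four that look alike (may be absent); same on both broad faces, either may be up. Hidden weight anywhere from 80 to 500 g. Origin at its middle (10 mm above the table when lying flat); own x along the length, y across the 36 mm width, z through the 20 mm thickness.
- bar_c: copper-edged glass bar, 100 x 36 x 20 mm, one of up to four that look alike (may be absent); same on both broad faces, either may be up. Hidden weight anywhere from 80 to 500 g. Origin at its middle (10 mm above the table when lying flat); own x along the length, y across the 36 mm width, z through the 20 mm thickness.
- bar_d: copper-edged glass bar, 100 x 36 x 20 mm, one of up to four that look alike (may be absent); same on both broad faces, either may be up. Hidden weight anywhere from 80 to 500 g. Origin at its middle (10 mm above the table when lying flat); own x along the length, y across the 36 mm width, z through the 20 mm thickness.
- pliers: red-handled pliers lying flat, 160 mm long, bystander; origin near its middle on the table
- glue: white bottle with yellow cap, 44 mm across, 110 mm tall, bystander; origin at its underside
- flux: green bottle, 40 mm across, 90 mm tall, bystander; origin at its underside
- tape: flat blue ring of tape, 90 mm across, 20 mm high, bystander; origin at its underside

How it is judged:
By the outcome, as a careful person would: the job done as asked, in the order asked, and still so for the second after the job is handed in, with the robot touching nothing.
Of bar_a, bar_b, bar_c, bar_d only 3 to 4 are there at a start; the rules pass over those that are not, and their reading is None.
At some moment in a run one of bar_a, bar_b, bar_c, bar_d may be knocked a few centimetres aside while the robot is not near it.
Once in a run the grip may slacken for a moment while it holds something.
It also fails if it takes over 210 s, if anything falls off the work surface, if the arm or the gripper's body presses on something with over 40 N, if the wrist force passes 120 N, or if a joint passes its speed limit or range.

## Robot

A 6-joint arm with a two-finger parallel gripper is mounted at the origin on the work surface. World frame = base frame: x ahead of the robot, y to its left, z up, the work surface at z = 0. Lengths are in m, angles in rad, forces in N, time in s.
With the tool pointing down it reaches from about 0.3 to 0.775 m from the base axis. Payload 14.6 kg.
Tool frame: the origin (TCP) lies at the very end of the fingers, on their centre line; the grasp point (between the pads) lies 19 mm behind it; z points along the fingers, y is the line along which they close (so a half turn about z gives the same grasp; the last joint's range is limited). The gripper opens to 85 mm and grips with 20 to 120 N. Pads are 22 mm wide; open, the fingers measure 114 mm over their backs; the gripper's body (76 mm by 85 mm) begins 54 mm behind the grasp point. The pads swing forward as they close: fully open they stand 13 mm farther back than shut.
Start: joints at [1.163, 0.3, 1.521, -0, 1.321, -0.067], TCP at [0.184, 0.518, 0.231] pointing down, gripper open.
Joint ranges: [-3.03, 3.03], [-0.79, 2.21], [0.23, 2.52], [-1.04, 4.18], [0, 3.07], [-2.55, 2.55]. Speed limits (rad/s): [2.22, 2.22, 2.57, 3.14, 3.14, 3.14].

## Interface

Orientations are given as a rotation vector (axis times angle).
In Python, from plant import goto, servo_line, move_joints, gripper_to, wait, inverse_kinematics, get_state, grab_frame, MotionError, close_job gives the robot as it stands. The module is installed in compiled form; this text tells all that it offers. Calls block until the motion is done:
- goto(position, orientation): joint-space move of the TCP to a pose.
- servo_line(position, frame=None, v=0.15): straight line of the TCP; frame=None keeps the orientation; v is the mean speed in m/s.
- move_joints(angles): joint-space move.
- gripper_to(opening, force=None): finger opening in m; force is the grip in N (None keeps the last); returns when the fingers have stopped.
- wait(seconds).
- inverse_kinematics(position, orientation): joint angles nearest the present ones, or None.
- get_state(): the state.
- grab_frame(name): name is "side" or "top"; returns a dict with "image" (420x560x3 uint8, red, green, blue), "K" (3x3 intrinsics, pixels), "T" (4x4, takes a point from camera to world coordinates). Camera axes: x right, y up, looking along -z (the intrinsics and any distortion apply to the point x, -y, -z); pixel columns grow to the right and rows downward; lengths in m; the calibration is good to about 2 mm. A picture is of the moment at which its call begins. There is no depth.
A pose or a line that the arm cannot do raises MotionError and nothing moves.
- close_job(): hands the job in; it is judged then, once.
The state is a dict: "time": time; "joints": joint angles; "joint_vel": joint speeds; "effort": joint torques, N m; "position": TCP position; "eef_rot": TCP orientation; "contact_force": force on the tool from outside, world axes, zero at the start; "torque": the same for the moment, N m; "gripper_width": finger opening in m; "grasp_force": force on a finger pad.
Only numpy, scipy, OpenCV 4.12 (cv2) and the standard library are available. Lean on these libraries where they do the work, as an engineer would, in place of code of your own. Each camera call takes 0.05 s, during which the arm holds its last target. There are 200 camera calls.

## Working session

There is one attempt and no reset: what is moved stays moved. The work goes in short steps, each a Python script; the robot and the scene stay as the last script left them, time stands still between calls to the robot, and variables do not carry over. Pictures are saved under pics/ and viewed, at most 14 in all, crops included, and the job is handed in when it is done.

```bash
mkdir -p pics; python3 - <<'E'
from plant import *
import cv2,numpy as np
np.set_printoptions(precision=4,suppress=True)
for n in("top","side"):
    f=grab_frame(n); cv2.imwrite(f"pics/{n}0.png",f["image"][:,:,::-1]); print(n,f["K"],f["T"],[k for k in f])
    np.savez(f"{n}0.npz",**{k:np.array(v) for k,v in f.items()})
s=get_state();print({k:s[k] for k in s})
E
```

```text
top [[404.6929   0.     279.5122]
 [  0.     404.6929 205.2147]
 [  0.       0.       1.    ]] [[ 0.0061  0.9819 -0.1894  0.3213]
 [-0.9999  0.0037 -0.0126 -0.0086]
 [-0.0116  0.1895  0.9818  1.3037]
 [ 0.      0.      0.      1.    ]] ['image', 'K', 'T']
side [[397.4026   0.     277.7378]
 [  0.     397.4026 215.6398]
 [  0.       0.       1.    ]] [[ 0.9622  0.2049 -0.1793  0.3492]
 [-0.2722  0.7049 -0.655  -0.6936]
 [-0.0078  0.6791  0.734   0.8844]
 [ 0.      0.      0.      1.    ]] ['image', 'K', 'T']
{'time': 0.1, 'joints': array([ 1.1634,  0.3004,  1.5215,  0.    ,  1.3207, -0.0666]), 'joint_vel': array([ 0.0015, -0.0018, -0.0026,  0.0004, -0.0018,  0.0007]), 'effort': array([  0.0002, -54.4376, -36.2373,  -0.0001,   0.0029,   0.    ]), 'position': array([0.1837, 0.5182, 0.2308]), 'eef_rot': array([-0.5327, -3.0958,  0.0016]), 'contact_force': array([-0.2002,  0.8   , -0.7194]), 'torque': array([-0.0303,  0.0236,  0.0122]), 'grasp_force': 0.0, 'gripper_width': 0.08503830721998727}
```

View pics/top0.png

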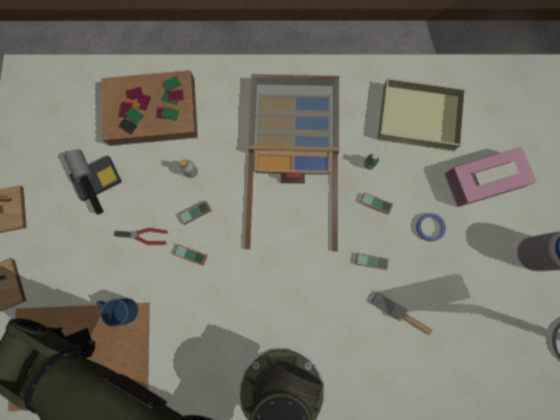

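View pics/side0.png

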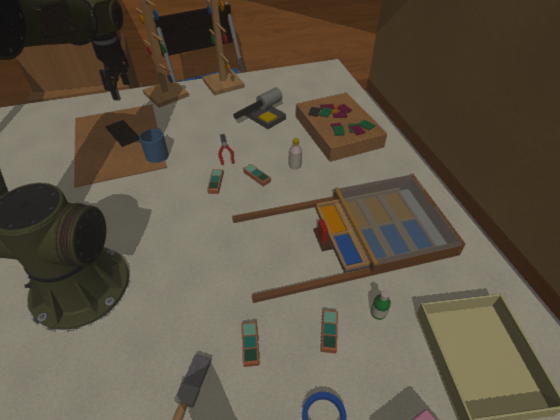

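The top view shows four bars at about (195,212), (190,254), (376,203) and (369,261). The red grip is at (292,176), with the tray nearly home. The side view shows the same four bars at (216,181), (257,174), (250,342) and (329,330).

```bash
cat > h.py <<'E'
import cv2,numpy as np
from plant import *
np.set_printoptions(precision=4,suppress=True)
def ray(f,p):
    K,T=f["K"],f["T"]; d=np.linalg.inv(K)@[p[0],p[1],1.]; d=T[:3,:3]@(d*[1,-1,-1]); return T[:3,3],d/np.linalg.norm(d)
def plane(f,p,z):
    o,d=ray(f,p); return o+d*(z-o[2])/d[2]
def tri(f,p,g,q):
    o,d=ray(f,p);o2,e=ray(g,q); s=np.linalg.lstsq(np.c_[d,-e],o2-o,rcond=None)[0]
    a,b=o+s[0]*d,o2+s[1]*e; return (a+b)/2,np.linalg.norm(a-b)
def proj(f,X):
    T=f["T"];c=T[:3,:3].T@(np.asarray(X)-T[:3,3]);c=c*[1,-1,-1];u=f["K"]@c;return u[:2]/u[2]
def hsv(f): return cv2.cvtColor(f["image"],cv2.COLOR_RGB2HSV).astype(int)
def blobs(m,amin=15):
    n,l,s,c=cv2.connectedComponentsWithStats(m.astype(np.uint8)); return [(c[i],s[i,4],l==i) for i in range(1,n) if s[i,4]>=amin]
def copper(h): return ((h[...,0]<18)|(h[...,0]>172))&(h[...,1]>75)&(h[...,2]>60)
def teal(h): return (h[...,0]>60)&(h[...,0]<97)&(h[...,1]>60)
def barmask(f):
    h=hsv(f); m=(copper(h)|teal(h)).astype(np.uint8); return cv2.morphologyEx(m,cv2.MORPH_CLOSE,np.ones((3,3)))
E
python3 - <<'E'
from h import *
F={n:dict(np.load(f"{n}0.npz")) for n in("top","side")}
W={"top":[(195,212),(190,254),(376,203),(369,261)],"side":[(257,174),(216,181),(329,330),(250,342)]}
rows=[]
for n in F:
    h=hsv(F[n]); r=[];r2=[]
    for (x,y) in W[n]:
        c=F[n]["image"][y-25:y+25,x-25:x+25]; hh=h[y-25:y+25,x-25:x+25]
        r.append(cv2.resize(c,(200,200),interpolation=0)); 
        v=np.zeros_like(c); v[copper(hh)]=(255,0,0); v[teal(hh)]=(0,255,0); r2.append(cv2.resize(v,(200,200),interpolation=0))
    rows+= [np.hstack(r)] + [np.hstack(r2)]
cv2.imwrite("pics/c1.png",cv2.resize(np.vstack(rows),(600,600))[:,:,::-1])
f,g=F["top"],F["side"]
for n in F:
    b=barmask(F[n])
    for p in W[n]:
        for c,a,m in blobs(b):
            if np.hypot(*(c-p))<15: 
                R=cv2.minAreaRect(np.argwhere(m)[:,::-1].astype(np.float32)); print(n,p,c,a,R)
    h=hsv(F[n]); 
    red=((h[...,0]<6)|(h[...,0]>174))&(h[...,1]>150)
    print([(c,a) for c,a,m in blobs(red)])
E
```

```text
top (195, 212) [194.6385 212.8041] 296 ((194.42703247070312, 212.36216735839844), (10.397504806518555, 30.98456573486328), 62.10273361206055)
top (190, 254) [191.832  255.2746] 244 ((189.94522094726562, 254.4794464111328), (31.132946014404297, 10.065539360046387), 20.556045532226562)
top (376, 203) [382.1712 205.5045] 111 ((381.4570007324219, 205.52037048339844), (18.43123435974121, 9.28288459777832), 19.653823852539062)
top (369, 261) [359.9565 259.6957] 46 ((360.5, 258.5), (9.0, 9.0), 90.0)
top (369, 261) [371.9565 261.1957] 46 ((372.0, 261.0), (6.0, 6.0), 90.0)
[(array([147.4167, 230.1667]), np.int32(24)), (array([150.5909, 241.6136]), np.int32(44))]
side (257, 174) [256.6019 174.822 ] 309 ((256.4662170410156, 174.54730224609375), (29.526901245117188, 11.741011619567871), 35.53767776489258)
side (216, 181) [214.6042 181.6961] 283 ((214.67648315429688, 181.29412841796875), (12.12678050994873, 25.46623992919922), 14.03624439239502)
side (329, 330) [329.074  331.1616] 662 ((329.0072021484375, 331.3203125), (15.547568321228027, 42.84574508666992), 2.2906100749969482)
side (250, 342) [249.762  344.0255] 706 ((249.72344970703125, 343.851806640625), (44.23513412475586, 16.230636596679688), 86.18592071533203)
[(array([224.9412,  38.4706]), np.int32(34)), (array([148.65,  50.1 ]), np.int32(20)), (array([230.6  , 153.375]), np.int32(40)), (array([220.7027, 155.2162]), np.int32(37)), (array([323.0667, 231.1733]), np.int32(150))]
```

View pics/c1.png

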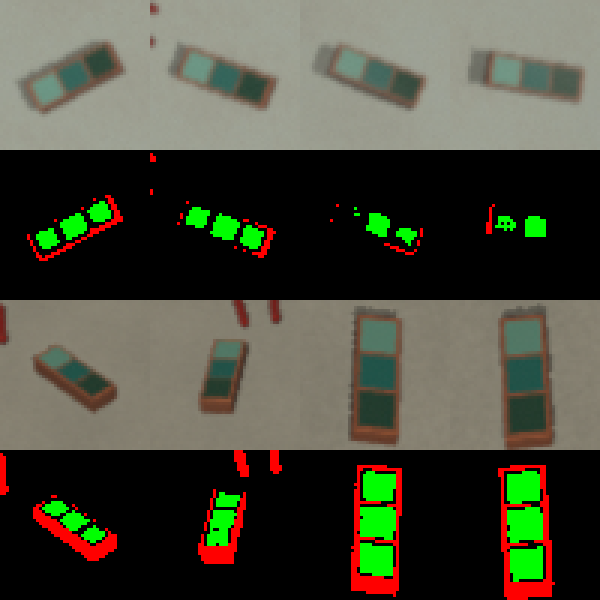

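The crops show each bar as three green panels in a copper rim. The fixed saturation thresholds miss parts of the two right-hand bars in the top view, so I'll use chromaticity relative to the local background.

```bash
cat >> h.py <<'E'
def chroma(f,p,r=26):
    """signed redness (R-G)/sum relative to local background, in window round p"""
    x0,y0=int(p[0])-r,int(p[1])-r
    w=cv2.GaussianBlur(f["image"],(0,0),0.6)[y0:y0+2*r,x0:x0+2*r].astype(float); s=w.sum(2)+1
    c=(w[...,0]-w[...,1])/s; return c-np.median(c),(x0,y0)
def glass(f,p,th=.03):
    """rect round the panels: centre px, ends of its long midline"""
    c,o=chroma(f,p); m=cv2.morphologyEx((c<-th).astype(np.uint8),cv2.MORPH_CLOSE,np.ones((5,5)))
    b=[q for q in blobs(m,30)]
    if not b: return None
    ctr,a,m=min(b,key=lambda q:np.hypot(*(q[0]+o-p))-q[1]/20)
    B=cv2.boxPoints(cv2.minAreaRect(np.argwhere(m)[:,::-1].astype(np.float32)))+o
    if np.hypot(*(B[1]-B[0]))>np.hypot(*(B[2]-B[1])): B=np.roll(B,1,axis=0)
    return B.mean(0),(B[0]+B[1])/2,(B[2]+B[3])/2,a
def bar(f,p,z=.02):
    r=glass(f,p)
    if r is None: return None
    a,b=plane(f,r[1],z),plane(f,r[2],z); d=b-a
    yaw=np.arctan2(d[1],d[0]); yaw=(yaw+np.pi/2)%np.pi-np.pi/2
    return plane(f,r[0],z),yaw,np.linalg.norm(d),r
E
python3 - <<'E'
from h import *
F={n:dict(np.load(f"{n}0.npz")) for n in("top","side")}
f,g=F["top"],F["side"]
W={"top":[(195,212),(190,254),(376,203),(369,261)],"side":[(257,174),(216,181),(329,330),(250,342)]}
for p,q in zip(W["top"],W["side"]):
    a=bar(f,p);b=bar(g,q)
    print("top",a[0][:2],a[1],a[2],a[3][3],"side",b[0][:2],b[1],b[2],b[3][3],"tri",*tri(f,a[3][0],g,b[3][0]))
h=hsv(f); sub=h[150:190,270:320]; 
red=((h[...,0]<8)|(h[...,0]>170))&(h[...,1]>110); red[:165]=0;red[190:]=0;red[:,:275]=0;red[:,310:]=0
hg=hsv(g); rg=((hg[...,0]<8)|(hg[...,0]>170))&(hg[...,1]>110)
for n,m in(("t",red),("s",rg)):
    for c,a,mm in blobs(m):
        if n=="t" or np.hypot(*(c-[323,231]))<20: print(n,c,a,cv2.boxPoints(cv2.minAreaRect(np.argwhere(mm)[:,::-1].astype(np.float32))).round(1).tolist())
o=[cv2.resize(f["image"][60:260,235:355],(360,600),interpolation=2),cv2.resize(g["image"][200:280,290:380],(440,392),interpolation=2)]
o[1]=np.vstack([o[1],np.zeros((208,440,3),np.uint8)])
cv2.imwrite("pics/c2.png",np.hstack(o)[:,:,::-1])
E
```

```text
top [0.5456 0.2838] -1.0893622131185048 0.08559489816486338 183 side [0.5452 0.2871] -1.0854364404968289 0.08957073112840336 131 tri [0.5447 0.283  0.0236] 0.000594427831878909
top [0.4095 0.2924] 1.2167947330135673 0.08543184250659036 206 side [0.4083 0.2937] 1.2352597285652167 0.08914754209027557 140 tri [0.4088 0.292  0.0216] 0.001188014073856816
top [ 0.5792 -0.3047] 1.18000879003631 0.08499971904761297 185 side [ 0.5783 -0.304 ] 1.2069500843647036 0.08621624947374372 398 tri [ 0.5786 -0.3044  0.0209] 0.0009239551930154087
top [ 0.3918 -0.2833] 1.3959692318122756 0.08448236802129555 201 side [ 0.391  -0.2833] 1.3957823979486044 0.08797028832413274 417 tri [ 0.3914 -0.2833  0.02  ] 0.000805703275808903
t [292.5139 175.0139] 72 [[286.0, 172.0], [299.0, 172.0], [299.0, 178.0], [286.0, 178.0]]
s [322.3   231.515] 200 [[317.0, 219.0], [327.0, 219.0], [327.0, 243.0], [317.0, 243.0]]
```

View pics/c2.png

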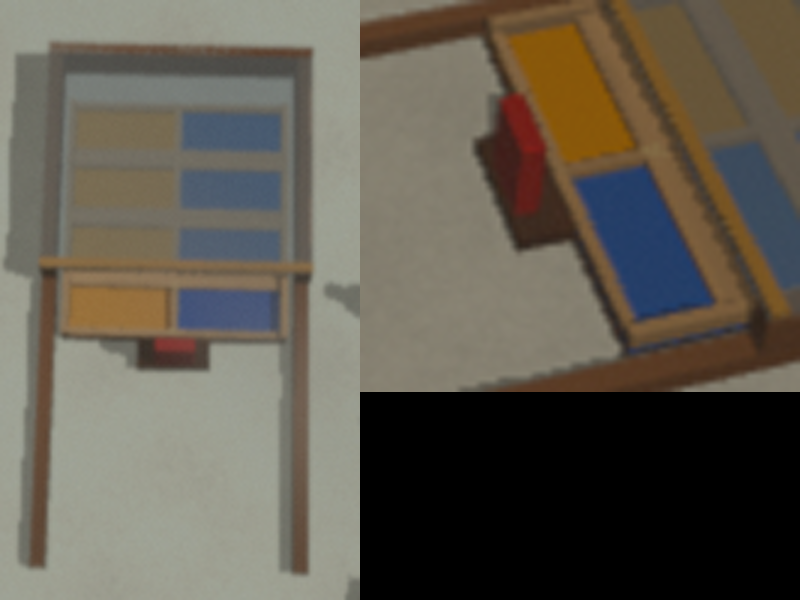

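The crop shows the first row of compartments clear of the cover. The grip's top is at about top px (292.5,175) and side px (323.7,225.3).

```bash
python3 - <<'E'
from h import *
F={n:dict(np.load(f"{n}0.npz")) for n in("top","side")}
f,g=F["top"],F["side"]
print("grip",*tri(f,(292.5,175),g,(323.7,225.3)), plane(f,(292.5,175),.07))
L=[plane(f,(235+x/3,60+y/3),.016) for x,y in((46,280),(38,560),(301,280),(300,566))]
for i in(0,2): d=L[i]-L[i+1]; print(L[i],L[i+1],np.arctan2(d[1],d[0]))
h=hsv(f); w=np.s_[150:180,250:335]
for nm,m in(("amber",(h[...,0]>10)&(h[...,0]<22)&(h[...,1]>150)),("blue",(h[...,0]>105)&(h[...,0]<125)&(h[...,1]>110))):
    k=np.zeros(m.shape,bool);k[w]=m[w]
    for c,a,mm in blobs(k,60): print(nm,c,a,plane(f,c,.012))
print(get_state()["contact_force"])
from scipy.spatial.transform import Rotation as R
for p in([.62,-.01,.1],[.34,-.01,.1],[.3,0,.1]):
  for y in(0,np.pi/2,-np.pi/2): print(p,y,inverse_kinematics(p,(R.from_euler('z',y)*R.from_rotvec([0,np.pi,0])).as_rotvec()))
E
```

```text
grip [ 0.6588 -0.0334  0.0662] 0.0026485023209650233 [ 0.6564 -0.0331  0.07  ]
[0.7451 0.106  0.016 ] [0.4351 0.1084 0.016 ] -0.0076516333311407204
[ 0.7458 -0.1762  0.016 ] [ 0.4301 -0.1689  0.016 ] -0.023373588163565436
amber [269.4523 162.0871] 241 [0.7162 0.0422 0.012 ]
[-0.2002  0.8    -0.7194]
[0.62, -0.01, 0.1] 0 [-0.0752  0.5825  1.4362 -0.      1.1229 -1.646 ]
[0.62, -0.01, 0.1] 1.5707963267948966 None
[0.62, -0.01, 0.1] -1.5707963267948966 [-0.0752  0.5825  1.4362 -0.      1.1229 -0.0752]
[0.34, -0.01, 0.1] 0 [-0.1372  0.0097  2.2026 -0.      0.9292 -1.708 ]
[0.34, -0.01, 0.1] 1.5707963267948966 None
[0.34, -0.01, 0.1] -1.5707963267948966 [-0.1372  0.0097  2.2026 -0.      0.9292 -0.1372]
[0.3, 0, 0.1] 0 [-0.1223 -0.0892  2.2966 -0.      0.9342 -1.6931]
[0.3, 0, 0.1] 1.5707963267948966 None
[0.3, 0, 0.1] -1.5707963267948966 [-0.1223 -0.0892  2.2966 -0.      0.9342 -0.1223]
```

Bar heights from triangulation are 20–23 mm and the grip top is about 66–70 mm, both matching the text. Next I'll grip the handle and pull.

```bash
cat >> h.py <<'E'
from scipy.spatial.transform import Rotation as R
HD=-0.0155
def ori(psi): return (R.from_euler('z',psi)*R.from_rotvec([0,np.pi,0])).as_rotvec()
def force(n=8,dt=.03):
    a=[]
    for _ in range(n): wait(dt); a.append(get_state()["contact_force"])
    return np.mean(a,0)
def st(t=""):
    s=get_state(); print(t,"t%.1f"%s["time"],"p",np.array(s["position"]),"w%.4f"%s["gripper_width"],"g%.1f"%s["grasp_force"],"F",np.array(s["contact_force"]))
    return s
def dirx(): return np.array([np.cos(HD),np.sin(HD),0])
E
python3 - <<'E'
from h import *
o=ori(-np.pi/2+HD); P=np.array([.657,-.0332,0])
goto(P+[0,0,.15],o); gripper_to(.05); servo_line(P+[0,0,.032],v=.12); st("down")
gripper_to(0.0,30); st("grip"); wait(.1); F0=force(4); print(F0)
p=np.array(get_state()["position"]); d=dirx()
servo_line(p-d*.20,v=.08); st("pulled .2")
x=.20
while x<.28:
    x+=.01; servo_line(p-d*x,v=.05); F=force(2)-F0
    print("%.3f"%x,np.array(get_state()["position"]),F)
    if abs(F[0])>9: break
st()
for n in("top","side"):
    f=grab_frame(n); cv2.imwrite(f"pics/{n}1.png",f["image"][:,:,::-1]); np.savez(f"{n}1.npz",**{k:np.array(v) for k,v in f.items()})
E
```

```text
down t4.3 p [ 0.6575 -0.0332  0.0329] w0.0498 g0.0 F [-0.8087 -0.2294  0.0074]
grip t4.7 p [ 0.6574 -0.0332  0.0328] w0.0157 g32.0 F [0.3237 0.9426 6.2207]
[-0.162   0.3585  5.7968]
pulled .2 t7.5 p [ 0.4572 -0.0291  0.0327] w0.0156 g31.6 F [ 1.1701 11.5389  1.2445]
0.210 [ 0.4468 -0.0289  0.0327] [-2.3362 12.642  -0.7923]
0.220 [ 0.4368 -0.0287  0.0327] [-1.8891 13.492  -0.2831]
0.230 [ 0.4267 -0.0285  0.0327] [-1.9987 14.9146 -0.2493]
0.240 [ 0.4167 -0.0283  0.0327] [-2.0789 16.166  -0.5797]
0.250 [ 0.4117 -0.0287  0.0336] [ 39.601   15.7647 -28.2482]
 t9.6 p [ 0.4117 -0.0287  0.0336] w0.0153 g35.8 F [ 38.843   15.7513 -22.4512]
```

View pics/side1.png

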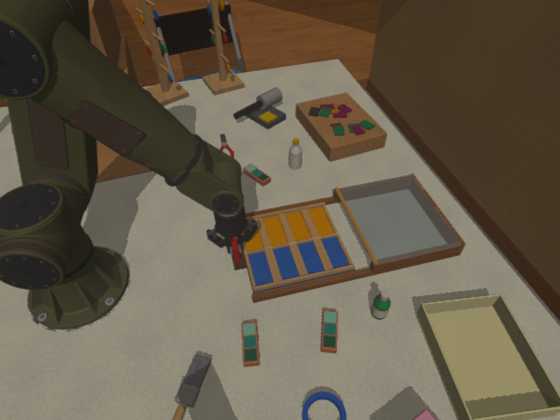

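The side view shows the tray right out against its stop, with all eight compartments exposed. I'll release, back off and measure the compartments and bars again.

```bash
cat >> h.py <<'E'
def snap(k):
    F={}
    for n in("top","side"):
        F[n]=grab_frame(n); np.savez(f"{n}{k}.npz",**{a:np.array(v) for a,v in F[n].items()}); cv2.imwrite(f"pics/{n}{k}.png",F[n]["image"][:,:,::-1])
    return F["top"],F["side"]
def comps(f):
    h=hsv(f); out=[]
    for nm,m in(("amber",(h[...,0]>8)&(h[...,0]<24)&(h[...,1]>150)&(h[...,2]>80)),("blue",(h[...,0]>105)&(h[...,0]<125)&(h[...,1]>110))):
        for c,a,mm in blobs(cv2.erode(m.astype(np.uint8),np.ones((2,2)))>0,100):
            r=cv2.minAreaRect(np.argwhere(mm)[:,::-1].astype(np.float32)); out.append((nm,np.array(r[0]),a,r[1]))
    return out
E
python3 - <<'E'
from h import *
p=np.array(get_state()["position"]); servo_line(p+[.003,0,0]); gripper_to(.05); servo_line(p+[.003,0,.15],v=.2)
goto([.30,.13,.30],ori(-np.pi/2)); st()
f,g=snap(2)
for n,F in(("top",f),("side",g)):
    for nm,c,a,r in comps(F):
        X=plane(F,c,.012)
        if .4<X[0]<.72 and abs(X[1])<.15: print(n,nm,c,a,np.round(r),X)
for X in([.5456,.2838,.02],[.4095,.2924,.02],[.5792,-.3047,.02],[.3918,-.2833,.02]):
    for n,F in(("top",f),("side",g)):
        b=bar(F,proj(F,X)); print(n,b and (b[0][:2],b[1],b[2],b[3][3]))
E
```

```text
t12.2 p [0.3003 0.1296 0.2991] w0.0498 g0.0 F [ 0.7689  0.498  -1.047 ]
top amber [273. 172.] 256 [10. 26.] [0.6822 0.0301 0.012 ]
top amber [274.  193.5] 336 [11. 30.] [0.6095 0.0262 0.012 ]
top amber [273.5 214.5] 365 [11. 31.] [0.5398 0.0272 0.012 ]
top amber [272.4876 235.7722] 355 [31. 12.] [0.4707 0.0299 0.012 ]
top blue [309. 194.] 246 [26. 10.] [ 0.6082 -0.0881  0.012 ]
top blue [309.5 215.5] 335 [11. 29.] [ 0.537  -0.0892  0.012 ]
top blue [309.9804 236.9309] 360 [30. 11.] [ 0.4675 -0.0902  0.012 ]
side amber [322.319  221.0776] 398 [30. 15.] [0.6827 0.0272 0.012 ]
side amber [299.3103 225.7758] 413 [30. 15.] [0.6118 0.0286 0.012 ]
side amber [276.3555 230.546 ] 429 [29. 16.] [0.5425 0.0296 0.012 ]
side amber [252.4654 235.3731] 445 [29. 16.] [0.4719 0.0311 0.012 ]
side blue [336.0928 251.9587] 397 [32. 14.] [ 0.6795 -0.091   0.012 ]
side blue [311.8448 257.3621] 418 [31. 14.] [ 0.6094 -0.0899  0.012 ]
side blue [287.1 262.8] 439 [31. 15.] [ 0.5394 -0.0886  0.012 ]
side blue [261.8433 268.3044] 459 [30. 16.] [ 0.4696 -0.0872  0.012 ]
top (array([0.5463, 0.2842]), np.float64(-1.0893185224004194), np.float64(0.08560324222076734), np.int32(185))
side (array([0.5452, 0.2871]), np.float64(-1.0854364404968289), np.float64(0.08957073112840336), np.int32(131))
top (array([0.4096, 0.2926]), np.float64(1.216794753122477), np.float64(0.08589603388680928), np.int32(207))
side (array([0.4083, 0.2937]), np.float64(1.2352597176038662), np.float64(0.08914753970309666), np.int32(139))
top (array([ 0.5792, -0.3047]), np.float64(1.18000881755672), np.float64(0.08499972465891543), np.int32(184))
side (array([ 0.5783, -0.304 ]), np.float64(1.2069500843647036), np.float64(0.08621624947374372), np.int32(397))
top (array([ 0.3923, -0.2834]), np.float64(1.4107940788757833), np.float64(0.08433916559427068), np.int32(201))
side (array([ 0.391 , -0.2832]), np.float64(1.39578235541377), np.float64(0.08784427145565471), np.int32(417))
```

View pics/top2.png

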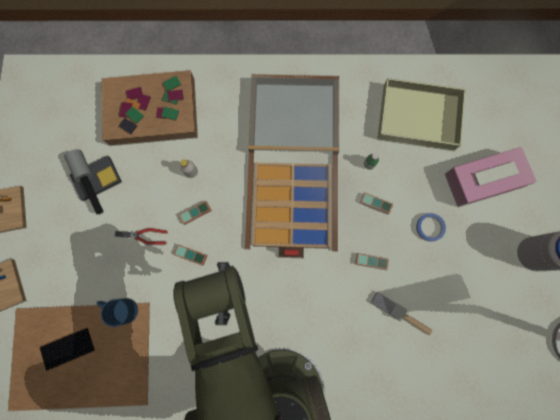

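The top view shows the tray out at columns 255–328, with amber floors at px x≈273 and blue at x≈310. All four bars are unmoved and the arm is clear. Both views agree on the compartments within about 2 mm, and on the bars to the same except for the far bar's y (3 mm). Now I'll pick and weigh the first bar.

```bash
sed -i 's/^HD=.*/HD=-0.0185/' h.py; cat >> h.py <<'E'
G=np.array([.4143,-.0288,0])
def comp(k,side): # row 0..3, side +1 amber -1 blue
    d=dirx(); return G+d*(.055+.07*k)+np.array([-d[1],d[0],0])*.06*side
def find(X):
    """bar near X: fused centre, yaw in (-pi,0]"""
    f,g=grab_frame("top"),grab_frame("side"); r=[]
    for F in(f,g):
        b=bar(F,proj(F,X)); r.append(b if b is not None and b[3][3]>60 and .075<b[2]<.1 else None)
    print("find",[(x[0][:2],round(x[1],3),round(x[2],3)) if x else None for x in r])
    if r[0] and r[1]:
        c,e=tri(f,r[0][3][0],g,r[1][3][0]); print("tri",c,e)
        if not(.012<c[2]<.03 and e<.006): return None
    b=r[0] or r[1]
    if b is None: return None
    y=b[1]; y=y if y<=0 else y-np.pi
    return np.array([b[0][0],b[0][1],0]),y
def pick(c,yaw,zg=.010):
    goto(c+[0,0,.16],ori(yaw)); gripper_to(.06,60); servo_line(c+[0,0,.09],v=.2); wait(.25); f0=force(12)
    servo_line(c+[0,0,zg],v=.12); gripper_to(.02,60); s=st("grip")
    if abs(s["gripper_width"]-.036)>.004: gripper_to(.06); servo_line(c+[0,0,.16]); return None
    servo_line(c+[0,0,.09],v=.12); wait(.3); f1=force(14); s=st("lift")
    m=(f0-f1)[2]/9.81*1000; print("mass g %.0f"%m, f0,f1)
    servo_line(c+[0,0,.17],v=.25); return m
E
python3 - <<'E'
from h import *
r=find([.5456,.2838,.02]); print(r)
print(pick(*r)); st()
f,g=snap(3)
a=proj(f,get_state()["position"]).astype(int); b=proj(g,get_state()["position"]).astype(int)
o=[cv2.resize(F["image"][max(0,p[1]-45):p[1]+45,p[0]-45:p[0]+45],(400,400)) for F,p in((f,a),(g,b))]
cv2.imwrite("pics/c3.png",np.hstack(o)[:,:,::-1])
E
```

```text
find [(array([0.5463, 0.2842]), np.float64(-1.089), np.float64(0.086)), (array([0.5452, 0.2871]), np.float64(-1.085), np.float64(0.09))]
tri [0.5451 0.2834 0.0233] 0.0012174665539654394
(array([0.5463, 0.2842, 0.    ]), np.float64(-1.089318587525394))
grip t16.2 p [0.5468 0.2844 0.0111] w0.0345 g60.4 F [-0.9115 -1.1065  6.0772]
lift t17.8 p [0.5463 0.2842 0.09  ] w0.0345 g59.9 F [ 0.1482  0.9508 -2.0066]
mass g 209 [ 0.1238  0.1874 -0.045 ] [ 0.0243  0.0773 -2.0999]
209.4702970609504
 t18.2 p [0.5463 0.2842 0.1704] w0.0343 g60.1 F [-0.131   0.8357 -2.7802]
```

View pics/c3.png

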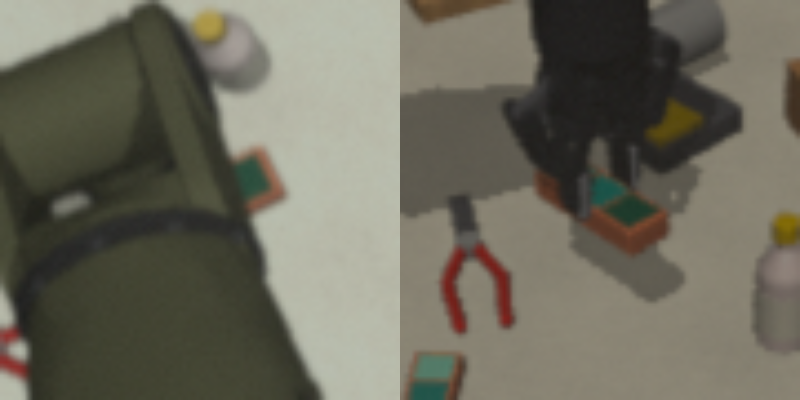

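The crops show the bar held level near its middle. 209 g is close to the limit, so I'll take a longer average before choosing a side.

```bash
python3 - <<'E'
from h import *
for _ in range(4):
    a=[]
    for _ in range(25): wait(.03); a.append(get_state()["contact_force"][2])
    print(np.mean(a),np.std(a),np.corrcoef(a[1:],a[:-1])[0,1])
E
```

```text
-1.7239490249749028 0.4212018486317133 -0.3375914016987698
-1.7936803943482695 0.4435462767503792 0.28106383419670655
-1.8472436441526146 0.45657992065301656 -0.4728282291344946
-1.7038726976197438 0.43131360455962675 -0.006588845335816908
```

```bash
sed -i 's/f0=force(12)/f0=force(25)/; s/f1=force(14)/f1=force(45)/' h.py; cat >> h.py <<'E'
def place(k,side):
    c=comp(k,side); o=ori(-np.pi/2+HD)
    goto(c+[0,0,.17],o); s=st("over")
    if abs(s["gripper_width"]-.0345)>.004 or s["grasp_force"]<20: print("SLACK"); return False
    servo_line(c+[0,0,.05],v=.2); servo_line(c+[0,0,.0235],v=.05); st("set"); gripper_to(.05); servo_line(c+[0,0,.05],v=.1); servo_line(c+[0,0,.17],v=.3); st("rel"); return True
E
python3 - <<'E'
from h import *
print(place(3,-1)); goto([.30,-.03,.30],ori(-np.pi/2))
f,g=snap(4)
c=comp(3,-1)+[0,0,.032]
print("want",c)
for F in(f,g):
    b=bar(F,proj(F,c),.032); print(b and b[:3])
o=[cv2.resize(F["image"][p[1]-60:p[1]+60,p[0]-70:p[0]+70],(400,343)) for F,p in((f,proj(f,[.57,-.03,.02]).astype(int)),(g,proj(g,[.57,-.03,.02]).astype(int)))]
cv2.imwrite("pics/c4.png",np.hstack(o)[:,:,::-1])
for X in([.4095,.2924,.02],[.5792,-.3047,.02],[.3918,-.2833,.02]): print(find(X))
E
```

```text
over t23.2 p [ 0.6782 -0.0923  0.1701] w0.0343 g60.1 F [ 0.5105  0.6113 -2.1905]
set t24.6 p [ 0.6781 -0.0937  0.0232] w0.0340 g60.2 F [ 0.2691  0.1705 -0.7441]
rel t25.9 p [ 0.678  -0.0937  0.1701] w0.0499 g0.0 F [ 0.5066 -0.0722 -0.8884]
True
want [ 0.6781 -0.0937  0.032 ]
(array([ 0.6786, -0.094 ,  0.032 ]), np.float64(-1.5679987971057983), np.float64(0.08442514074790791))
(array([ 0.6712, -0.0966,  0.032 ]), np.float64(1.5320240931433422), np.float64(0.09513618077011267))
find [(array([0.4095, 0.2924]), np.float64(1.217), np.float64(0.085)), (array([0.4081, 0.2932]), np.float64(1.235), np.float64(0.09))]
tri [0.4087 0.2921 0.021 ] 0.001375529368008029
(array([0.4095, 0.2924, 0.    ]), np.float64(-1.9247979204475794))
find [(array([ 0.5795, -0.3048]), np.float64(1.18), np.float64(0.085)), (array([ 0.5783, -0.304 ]), np.float64(1.207), np.float64(0.086))]
tri [ 0.5787 -0.3045  0.0211] 0.0012109879381480817
(array([ 0.5795, -0.3048,  0.    ]), np.float64(-1.9616036966973667))
find [(array([ 0.3921, -0.2834]), np.float64(1.411), np.float64(0.084)), (array([ 0.391 , -0.2832]), np.float64(1.396), np.float64(0.088))]
tri [ 0.3915 -0.2833  0.0202] 0.0010374691503056246
(array([ 0.3921, -0.2834,  0.    ]), np.float64(-1.7307899357518743))
```

View pics/c4.png

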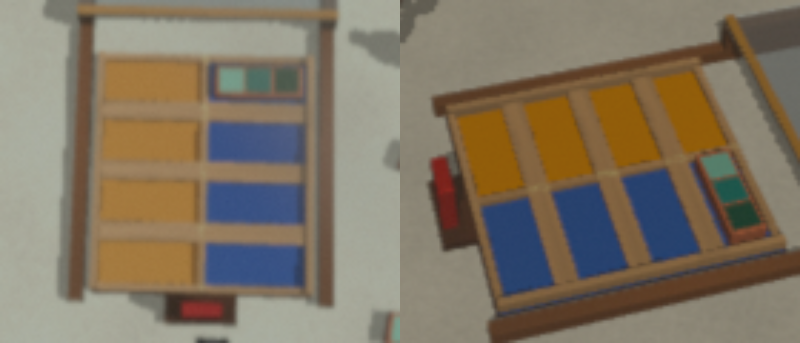

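The bar lies flat in the far blue compartment, about 1.5 mm toward the right wall, so I'll trim y slightly. Then I'll do the remaining three with guards.

```bash
sed -i 's/^G=.*/G=np.array([.4143,-.0275,0])/' h.py; python3 - <<'E'
from h import *
n={1:0,-1:1}
for i,X in enumerate(([.4095,.2924,.02],[.3918,-.2833,.02],[.5792,-.3047,.02])):
    r=find(X)
    if r is None: print("not found");break
    m=pick(*r)
    if m is None: print("no grip");break
    if abs(m-240)<30: print("more weighing"); print(force(80))
    s=1 if m>240 else -1
    if not place(3-n[s],s): break
    n[s]+=1; print("bar",i,"side",s)
    goto([.30,-.03,.30],ori(-np.pi/2))
st(); snap(5)
E
```

```text
find [(array([0.4095, 0.2924]), np.float64(1.217), np.float64(0.085)), (array([0.4081, 0.2932]), np.float64(1.235), np.float64(0.09))]
tri [0.4087 0.2921 0.021 ] 0.001375529368008029
grip t32.3 p [0.41   0.2926 0.011 ] w0.0348 g60.0 F [-1.3844 -1.3183  8.33  ]
lift t34.9 p [0.4095 0.2924 0.09  ] w0.0342 g60.1 F [-0.7334 -0.5284 -3.6356]
mass g 360 [ 0.0157  0.1015 -0.1487] [-0.0481 -0.0126 -3.6777]
over t36.8 p [0.68   0.0287 0.1698] w0.0340 g60.4 F [ 0.682   0.3416 -3.5618]
set t38.2 p [0.6803 0.0275 0.0232] w0.0342 g60.5 F [ 0.4703  0.1613 -2.153 ]
rel t39.5 p [0.6803 0.0276 0.1701] w0.0503 g0.0 F [ 0.0074 -0.2114 -1.1326]
bar 0 side 1
find [(array([ 0.3921, -0.2834]), np.float64(1.411), np.float64(0.084)), (array([ 0.391 , -0.2833]), np.float64(1.396), np.float64(0.088))]
tri [ 0.3915 -0.2833  0.0201] 0.0010497882954958958
grip t45.2 p [ 0.3925 -0.2837  0.011 ] w0.0339 g59.8 F [-2.0687  1.0022  8.022 ]
lift t47.9 p [ 0.3921 -0.2834  0.09  ] w0.0340 g59.8 F [ 0.3955  0.596  -1.5582]
mass g 133 [0.0974 0.0447 0.0507] [-0.0305 -0.0823 -1.2514]
over t49.5 p [ 0.6076 -0.0922  0.1697] w
[... 299 characters left out ...]
83, -0.304 ]), np.float64(1.207), np.float64(0.086))]
tri [ 0.5786 -0.3044  0.0209] 0.0009239560690923095
grip t58.1 p [ 0.5798 -0.3051  0.0113] w0.0342 g60.8 F [-0.4862  0.9307  6.2548]
lift t60.7 p [ 0.5792 -0.3047  0.09  ] w0.0343 g59.9 F [-0.8368  1.3643 -1.0013]
mass g 237 [-0.1427 -0.1775 -0.2341] [-0.0638 -0.1202 -2.5559]
more weighing
[-0.0687 -0.0037 -2.5685]
over t64.7 p [ 0.5387 -0.0908  0.1703] w0.0341 g60.3 F [-0.6286 -0.6021 -1.9835]
set t66.1 p [ 0.5383 -0.0898  0.0233] w0.0338 g60.4 F [-0.4035 -0.1398 -0.6074]
rel t67.4 p [ 0.538  -0.0898  0.1697] w0.0500 g0.0 F [ 0.6423  0.5337 -0.0368]
bar 2 side -1
 t68.5 p [ 0.3005 -0.0301  0.2994] w0.0501 g0.0 F [ 0.1021 -0.1235 -1.4006]
```

View pics/top5.png

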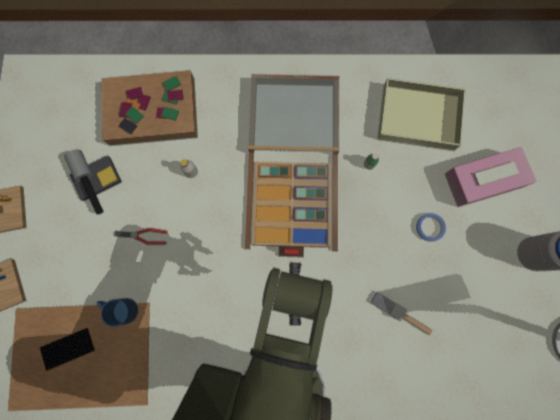

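All four bars lie in separate compartments, with empty blue at (310,237). The last bar is borderline (237 vs 262 g depending on the baseline), so I'll reweigh it at one pose with long averages.

```bash
python3 - <<'E'
from h import *
c=comp(1,-1); goto(c+[0,0,.17],ori(-np.pi/2+HD)); servo_line(c+[0,0,.10]); wait(.5); f0=force(170)
servo_line(c+[0,0,.0235],v=.1); gripper_to(.02,60); s=st("grip")
servo_line(c+[0,0,.10],v=.1); wait(.5); f1=force(85);f2=force(85); st()
print(f0,f1,f2,"m",(f0-(f1+f2)/2)[2]/9.81*1000)
E
```

```text
grip t77.6 p [ 0.5388 -0.0899  0.0246] w0.0343 g60.5 F [-1.3666  0.9015  7.0618]
 t84.7 p [ 0.5382 -0.0898  0.1   ] w0.0340 g59.9 F [ 0.1782 -0.5675 -2.1516]
[-0.0239  0.0101 -0.058 ] [ 0.0393  0.007  -2.4126] [-0.1563  0.0007 -2.5385] m 246.43442386737414
```

```bash
python3 - <<'E'
from h import *
c=comp(1,-1)
def meas(n=350,dt=.012):
    a=[]
    for _ in range(n): wait(dt); s=get_state(); a.append(np.r_[s["contact_force"][2],s["effort"][1:3]])
    a=np.array(a); e=a[:,0]; print(a.mean(0),a.std(0),"lag1",np.corrcoef(e[1:],e[:-1])[0,1],"halves",e[:n//2].mean(),e[n//2:].mean()); return a.mean(0)
L=meas()
servo_line(c+[0,0,.0240],v=.07); gripper_to(.05); servo_line(c+[0,0,.10],v=.1); wait(.5); E=meas()
print("mass",(E-L)[0]/9.81*1000,"effort",E[1:]-L[1:])
q=np.array(get_state()["joints"]);print(get_state()["time"],q)
E
```

```text
[ -2.454  -58.4759 -32.1729] [0.5115 0.0001 0.0001] lag1 0.06327494651944286 halves -2.442499021347495 -2.4655670947505004
[  0.0586 -57.1119 -31.2585] [0.4743 0.0113 0.0039] lag1 -0.07567586955463568 halves 0.0389915456725689 0.07830526544296734
mass 256.1347057703126 effort [1.364  0.9145]
93.5 [-0.2325  0.4348  1.665   0.      1.0419 -0.214 ]
```

Joint efforts are almost noise-free, so I'll get the weight from virtual work: mg = Δτ·dq/dz, with dq/dz from the IK.

```bash
python3 - <<'E'
from h import *
c=comp(1,-1)+[0,0,.10]; o=ori(-np.pi/2+HD); h=.002
d=(np.array(inverse_kinematics(c+[0,0,h],o))-inverse_kinematics(c-[0,0,h],o))/(2*h)
print(d,"mg via effort",abs(1.364*d[1]+.9145*d[2])/9.81*1000)
s=get_state();print(s["time"],s["effort"],s["gripper_width"],comp(1,-1),s["position"])
E
```

```text
[ 0.     -1.3938 -0.6597  0.      2.0535  0.    ] mg via effort 255.29062552926513
93.5 [  0.0002 -57.1154 -31.2594  -0.0001   0.0006  -0.    ] 0.05000888612607132 [ 0.5382 -0.0898  0.    ] [ 0.5382 -0.0898  0.1   ]
```

Two independent measurements give about 255 g, so this bar is a paperweight and moves to amber row 3.

```bash
python3 - <<'E'
from h import *
c=comp(1,-1); servo_line(c+[0,0,.0237],v=.1); gripper_to(.02,60); st("grip"); servo_line(c+[0,0,.17],v=.15)
print(place(2,1)); goto([.30,-.03,.30],ori(-np.pi/2))
f,g=snap(6)
for k,s in((3,-1),(2,-1),(3,1),(2,1)):
    X=comp(k,s)+[0,0,.032]; print(X,[ (b[0][:2],round(b[1],3)) for b in (bar(F,proj(F,X),.032) for F in(f,g)) if b])
o=[cv2.resize(F["image"][p[1]-60:p[1]+60,p[0]-70:p[0]+70],(400,343)) for F,p in((f,proj(f,[.57,-.03,.02]).astype(int)),(g,proj(g,[.57,-.03,.02]).astype(int)))]
cv2.imwrite("pics/c6.png",np.hstack(o)[:,:,::-1]); st()
E
```

```text
grip t94.7 p [ 0.5389 -0.0899  0.0248] w0.0338 g60.5 F [0.4203 1.305  6.1667]
over t96.5 p [0.6102 0.0294 0.1689] w0.0341 g60.0 F [-0.6679 -0.905  -1.7642]
set t97.9 p [0.6118 0.0288 0.0248] w0.0333 g61.3 F [ 1.3139  0.553  10.2801]
rel t99.2 p [0.6102 0.0289 0.17  ] w0.0502 g0.0 F [-0.6092  0.2029 -1.0592]
True
[ 0.6781 -0.0924  0.032 ] [(array([ 0.6854, -0.094 ]), np.float64(-1.568)), (array([ 0.6995, -0.0861]), np.float64(1.184))]
[ 0.6082 -0.0911  0.032 ] [(array([ 0.6153, -0.0902]), np.float64(-1.567)), (array([ 0.6066, -0.117 ]), np.float64(-1.416))]
[0.6804 0.0276 0.032 ] [(array([0.7173, 0.0201]), np.float64(-1.568)), (array([0.6998, 0.0058]), np.float64(1.204))]
[0.6104 0.0289 0.032 ] [(array([0.6148, 0.0413]), np.float64(-0.032)), (array([0.6103, 0.0308]), np.float64(1.533))]
 t100.5 p [ 0.3005 -0.03    0.2997] w0.0498 g0.0 F [0.3839 0.5626 0.582 ]
```

View pics/c6.png

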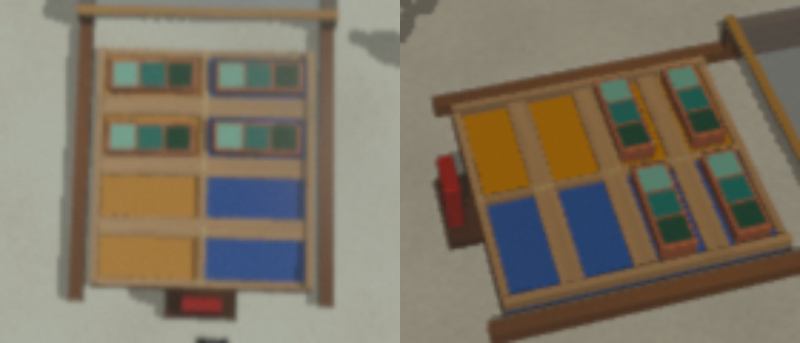

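The bars all lie flat, two on amber and two on blue, although the tray crept in a few millimetres during the regrasp. Now I'll push it home, feeling for the stop.

```bash
python3 - <<'E'
from h import *
HDl=-.019; d=np.array([np.cos(HDl),np.sin(HDl),0]); o=ori(-np.pi/2+HD)
P=np.array([.420,-.0285,0]); goto(P+[0,0,.15],o); servo_line(P+[0,0,.034],v=.15); gripper_to(0,30); s=st("grip")
p=np.array(s["position"]); F0=force(4); p[2]=.034
L=.675-p[0]; servo_line(p+d*L,v=.07); st("push"); x=L; lat=0
while p[0]+x<.705:
    x+=.003; servo_line(p+d*x+[0,lat,0],v=.03); F=force(3)-F0
    print("%.4f"%get_state()["position"][0],F)
    if F[0]<-10: break
q=np.array(get_state()["position"]); servo_line(q,v=.03); print("relax",force(4)-F0)
gripper_to(.05); st()
servo_line(q+[0,0,.13],v=.2)
b=q-d*.03; goto([b[0],b[1],.15],o); gripper_to(0); servo_line([b[0],b[1],.045],v=.15); F0=force(5); y=0
while y<.04:
    y+=.003; servo_line([*(b+d*y)[:2],.045],v=.03); F=force(3)-F0
    if F[0]<-8: break
print("final push",get_state()["position"],F)
servo_line([*(b)[:2],.045]); servo_line([*(b)[:2],.2],v=.3); goto([.30,.1,.30],ori(-np.pi/2)); st(); snap(7)
f=dict(np.load("top7.npz")); 
cv2.imwrite("pics/c7.png",cv2.resize(f["image"][60:260,160:420],(780,600))[:,:,::-1])
E
```

```text
grip t102.7 p [ 0.4205 -0.0286  0.0347] w0.0157 g31.7 F [-0.853   0.0446  6.7035]
push t106.6 p [ 0.6752 -0.0338  0.0348] w0.0155 g31.5 F [-1.5701 -2.2194  5.3831]
0.6785 [ 2.3236 -2.846  -1.3728]
0.6815 [ 2.9371 -3.143  -1.7137]
0.6845 [ 2.9127 -3.1624 -1.7817]
0.6875 [ 3.1869 -3.2056 -1.8027]
0.6905 [ 3.1819 -2.8981 -1.6747]
0.6915 [-19.1176  -2.7397   9.5968]
relax [-1.8891 -1.303  -2.9016]
 t109.5 p [ 0.6916 -0.034   0.0346] w0.0500 g0.0 F [0.105  0.0843 0.3324]
final push [ 0.6698 -0.0336  0.0448] [-8.0215  0.8192  3.6036]
 t115.5 p [0.3006 0.0999 0.2999] w-0.0005 g0.0 F [-0.1861 -0.0602  0.1256]
```

View pics/c7.png

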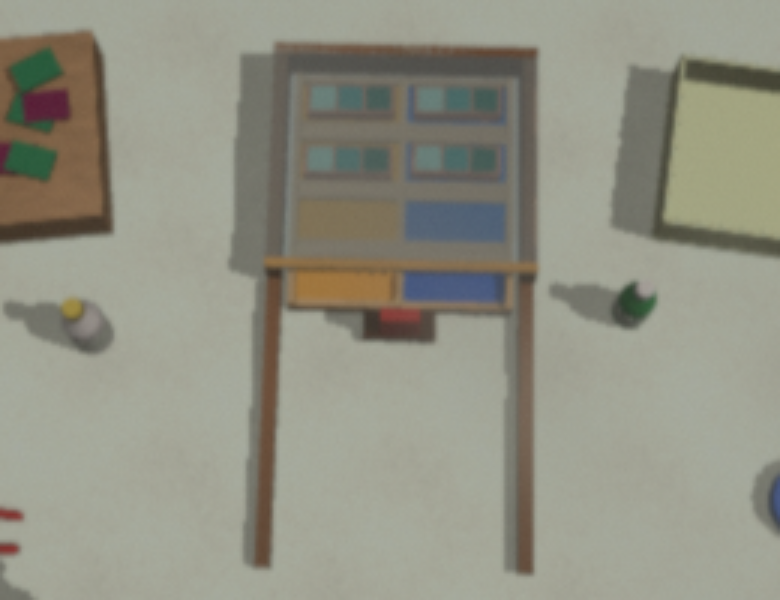

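View pics/side7.png

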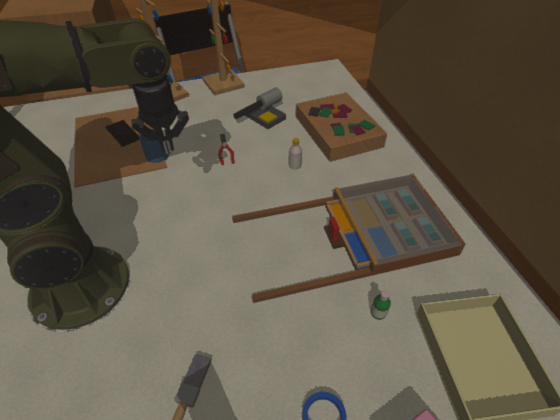

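Both views show the loaded tray home: the stop was felt at 0.2799 m from the drawn-out stop. All four bars are flat under the cover, and the bottles, tape and pliers are where they started.

```bash
python3 -c "
from plant import *
print(close_job())"
```

```text
the job is handed in; nothing more can be done
None
```

The job is handed in: bars of about 360 g and 255 g went on the amber side, about 175 g and 133 g on the blue side, each flat in its own compartment, and the tray is home against its stop with nothing else moved; the 255 g bar was first laid on blue, then moved after reweighing.

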